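Press the sleeve home in a hand-truck wheel

TASK

A hand-truck wheel lies on the bed of the small screw press with a sleeve bushing started in its hub. Crank the press's handwheel clockwise (seen from above), several turns, until the sleeve is felt to come up hard against the shoulder inside the bore, then back the handwheel off a quarter turn so that the ram stands clear of the sleeve, and let go. Do not strain the press once the sleeve is home, and leave the other things on the bench where they are.

Things in the scene. Friction and masses are not known exactly. Their poses are not given: they have to be found in the camera images.
- press: H-frame bench screw press, grey-painted steel, fixed: bed 200 x 270 x 20 mm, two steel columns 28 mm thick at its left and right, crosshead 56 x 270 mm with its top 180 mm above the bench (its nut, 44 mm across, reaches 190 mm). Origin: centre of the bed's underside, on the bench; z up along the screw's axis, columns along y. Place and yaw vary.
- wheel_axis (a point): On the handwheel's vertical axis at mid-height of its rim. Dark steel handwheel, 154 mm across: round rim 14 mm thick on a 70 mm radius circle, three spokes, hub 34 mm across reaching 24 mm above this point. It turns on the screw and goes down 20 mm per full turn clockwise (seen from above), up again anticlockwise, and stays where left. Nothing stands above it.
- crank_knob (a point): Centre of the top face of the crank knob: upright black cylinder, 24 mm in diameter, fixed on the rim 70 mm from the axis, 48 mm tall, from 9 to 57 mm above mid-height of the rim. It can be pushed round from the side by shut fingers that keep to the 70 mm circle, or gripped. It starts anywhere on the circle.
- ram: Ram under the crosshead: round steel foot 34 mm across, 16 mm thick, on the 20 mm screw. Origin: centre of the foot's underside, z up. It moves straight down 20 mm per clockwise turn and starts clear above the sleeve; seating the sleeve takes about 1.2 to 2.8 turns from the start. The handwheel is carried by it.
- sleeve: Brass sleeve bushing, 29 mm across, 34 mm long, upright in the truck wheel's bore under the ram. Origin: centre of its top face, z up, at first 8 to 21 mm above the hub's face. It has 5 to 10 mm to go to the shoulder, which is out of sight at a depth that differs: when home it still stands 3 to 11 mm proud. Tight fit: it moves only when pressed and stays there.
- truck_wheel: Hand-truck wheel lying flat on the bed, centred under the ram, held by its weight in the bed (it does not move): black tyre 152 mm across, 42 mm wide, white steel centre, hub face 50 mm above the bed. Origin: centre of its underside.
- spanner: Bystander: steel open-ended spanner, 170 mm long, lying on the bench on the robot's side of the press. Origin: middle of its underside.
- spare_sleeve: Bystander: a spare brass sleeve, 29 mm across, 34 mm tall, standing on the press bed beside the truck wheel, on the robot's side. Origin: centre of its underside. Leave it alone.
- mallet: Bystander: hammer, 260 mm long, lying on the bench to the right. Origin: middle of its underside.
- caster: Bystander: furniture caster standing on its 60 mm square plate, 72 mm tall, on the left. Origin: centre of its underside.
- bolt_tray: Bystander: open grey plastic tray 120 x 90 x 35 mm on the left. Origin: centre of its underside.
- oil_bottle: Bystander: white plastic bottle 52 mm across, 130 mm tall, on the right. Origin: centre of its underside.
- small_carton: Bystander: cardboard carton 110 x 80 x 60 mm on the left. Origin: centre of its underside.
- push_point (a point): Point on the crank knob's own axis, 25 mm below its top: where to push. Pushed here slowly, the wheel resists with 1 to 2 N when free and 5 to 7 N while the sleeve slides in (not yet the stop). At the shoulder the force rises steeply within 10 to 20 degrees (the press springs a little): 13 to 20 N held there half a second is right; over 60 N strains the press.

How it is judged:
By the outcome, as a careful person would: the job done as asked, in the order asked, and still so for the second after the job is handed in, with the robot touching nothing.
It also fails if it takes over 64 s, if anything falls off the work surface, if the arm or the gripper's body presses on something with over 40 N, if the wrist force passes 120 N, or if a joint passes its speed limit or range.

ROBOT

A 6-joint arm with a two-finger parallel gripper is mounted at the origin on the work surface. World frame = base frame: x ahead of the robot, y to its left, z up, the work surface at z = 0. Lengths are in m, angles in rad, forces in N, time in s.
With the tool pointing down it reaches from about 0.325 to 0.775 m from the base axis. Payload 5.5 kg.
Tool frame: the origin (TCP) lies midway between the tips of the shut fingers; the grasp point (between the pads) lies env.grasp_offset behind it (env.grasp_offset is the distance from the TCP to the grasp point, in m); z points along the fingers, x is the direction in which the jaws open and shut, and the axes are right-handed (so a half turn about z gives the same grasp; the last joint's range is limited). The gripper opens to 85 mm and grips with 20 to 120 N. Pads are 22 mm wide; open, the fingers measure 114 mm over their backs; the gripper's body (76 mm by 85 mm) begins 54 mm behind the grasp point. The pads swing forward as they close: fully open they stand 13 mm farther back than shut.
Start: joints at [1.194, 0.091, 1.231, -0, 1.82, -0.057], TCP at [0.189, 0.57, 0.231] pointing down, gripper open.
Joint ranges: [-2.87, 2.87], [-0.86, 2.18], [0.17, 2.46], [-1.51, 4.65], [0.06, 2.69], [-2.65, 2.65]. Speed limits (rad/s): [2.57, 2.57, 3.01, 3.14, 3.14, 3.14].

INTERFACE

Orientations are given as a 3x3 rotation matrix whose columns are the frame's x, y, z axes.
In Python, from bench import env gives the robot as it stands. The module is installed in compiled form; this text tells all that it offers.
- The arm moves only by the tool apply_moves, never from a script. Its argument "motion" is a list of rows, each an object with "rotation": the turn, a rotation vector about the tool's x, y, z in degrees, a list of three; "offset": the shift along the tool's x, y, z in cm, a list of three; "jaw": the opening, from 0 (shut) to 1 (fully open). In form: [{"rotation": [wx, wy, wz], "offset": [tx, ty, tz], "jaw": jaw}, ...]. A call has 1 to 20 rows; each row shifts and turns the commanded pose from where the row before left it, along the tool's axes as they then stand; what a row does not reach is not made up. A row lasts 1/8 s, in which the tool goes at most 62.5 mm and 10.7 degrees, less where a joint would pass 70% of its speed; a pose out of reach is approached as far as the arm can. A call with a gripper value outside its range is refused whole. The fingers move at their own pace and stop on an object; "newtons" is the grip in N (left out, the last holds). Time passes only in rows, so rows that do not move let the fingers close. It gives the time, the measured TCP pose, the force and the opening at its end, in the units of the state.
- env.read_state(): the state, without advancing time (a new reading comes with each control period).
- env.get_image(name): name is "scene" or "side" or "wrist"; returns a dict with "img" (400x640x3 uint8, blue, green, red), "depth" (400x640 float32, m along the optical axis (not along the pixel's ray), 0 where there is no reading), "camera_matrix" (3x3 intrinsics, pixels), "view" (4x4, takes a point from world to camera coordinates). Camera axes: x right, y down, z forward; pixel columns grow to the right and rows downward; lengths in m; the calibration is good to about 2 mm. A picture is of the moment at which its call begins.
- env.sign_off(): hands the job in, once; it reports no verdict.
The state is a dict: "time": time; "joint_positions": joint angles; "qvel": joint speeds; "tau": joint torques, N m; "eef_pos": TCP position; "tool_rot": TCP orientation; "force": force on the tool from outside, world axes, zero at the start; "moment": the same for the moment, N m; "width": finger opening in m.
Only numpy, scipy, OpenCV 4.12 (cv2) and the standard library are available. Lean on these libraries where they do the work, as an engineer would, in place of code of your own. Each camera call takes 0.05 s, during which the arm holds its last target.

## Working session

There is one attempt and no reset: what is moved stays moved. The work goes in short steps, Python scripts to look and compute and a tool call to move; the robot and the scene stay as the last step left them, time stands still between calls to the robot, and variables do not carry over. Pictures are saved under pics/ and viewed, and the job is handed in when it is done.

Besides the shell and the picture viewer there is one more tool, called after "Request:" as name(argument=value, ...), one argument or row to a line, values as JSON. apply_moves: Moves the arm, as the interface text tells. Its arguments: {"type":"object","properties":{"motion":{"type":"array"},"newtons":{"type":"number"}},"required":["motion"]}

```bash
mkdir -p pics
python3 - <<'E'
from bench import env
import cv2,numpy as np
s=env.read_state()
for k in s: print(k,np.round(s[k],3).tolist())
print(env.grasp_offset)
for n in ["scene","side"]:
    r=env.get_image(n); cv2.imwrite(f"pics/{n}0.png",r["img"]); np.savez(f"{n}0.npz",**r)
    print(np.round(r["camera_matrix"],1).tolist(),np.round(r["view"],3).tolist())
E
```

```text
time 0.0
joint_positions [1.194, 0.092, 1.232, -0.0, 1.82, -0.057]
qvel [0.0, -0.001, -0.001, 0.0, -0.0, -0.001]
tau [0.001, -45.871, -41.804, -0.0, 0.011, 0.0]
eef_pos [0.189, 0.569, 0.23]
tool_rot [[0.314, 0.949, -0.001], [0.949, -0.314, -0.002], [-0.002, -0.0, -1.0]]
force [-0.856, 0.228, 0.374]
moment [0.034, 0.025, 0.017]
width 0.086
0.0187
[[412.7, 0.0, 320.6], [0.0, 412.7, 193.7], [0.0, 0.0, 1.0]] [[-0.608, 0.794, 0.004, 0.305], [0.695, 0.534, -0.481, -0.245], [-0.385, -0.289, -0.877, 1.752], [0.0, 0.0, 0.0, 1.0]]
[[370.8, 0.0, 314.4], [0.0, 370.8, 199.7], [0.0, 0.0, 1.0]] [[-0.936, -0.352, -0.012, 0.451], [-0.271, 0.742, -0.614, 0.24], [0.225, -0.571, -0.79, 1.057], [0.0, 0.0, 0.0, 1.0]]
```

View pics/scene0.png

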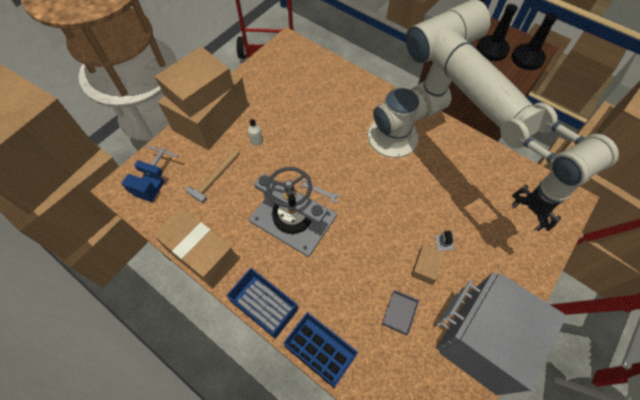

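View pics/side0.png

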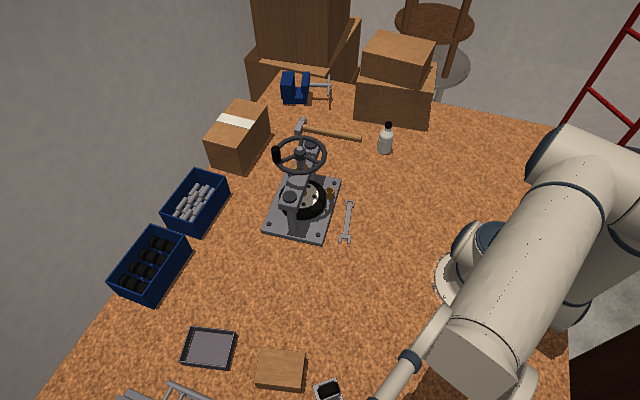

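The scene view shows the handwheel near (290,188), and the side view shows it near (300,155) with the black knob near (276,155). I'll zoom in.

Run:
```python
import cv2,numpy as np
a=cv2.imread("pics/scene0.png")[150:260,235:355]; b=cv2.imread("pics/side0.png")[110:250,240:370]
a=cv2.resize(a,None,fx=5,fy=5,interpolation=cv2.INTER_CUBIC)
b=cv2.resize(b,None,fx=4,fy=4,interpolation=cv2.INTER_CUBIC)
cv2.imwrite("pics/sc_z.png",a);cv2.imwrite("pics/sd_z.png",b)
```

```text
(no output)
```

View pics/sc_z.png

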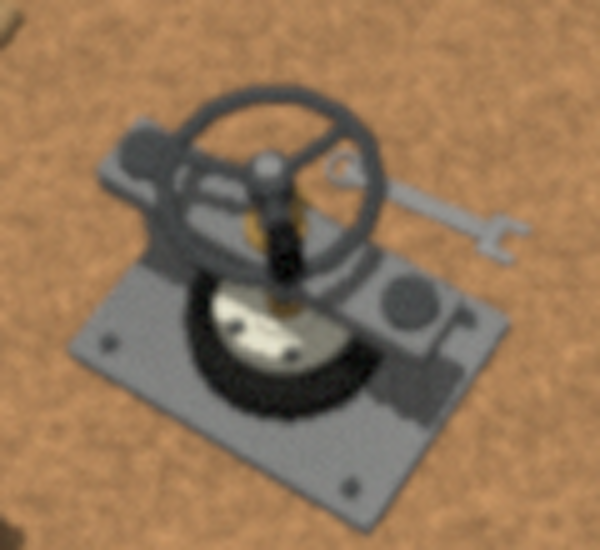

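View pics/sd_z.png

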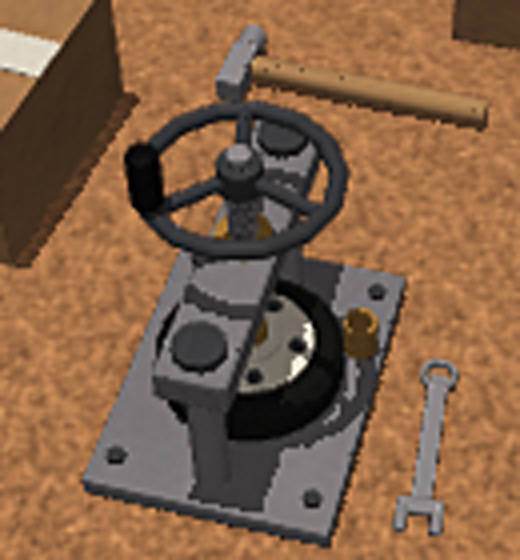

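```bash
cat > h.py <<'E'
import numpy as np,cv2
def cloud(r):
    d=r["depth"];K=r["camera_matrix"];V=r["view"]
    v,u=np.mgrid[:d.shape[0],:d.shape[1]]
    p=np.stack([(u-K[0,2])*d/K[0,0],(v-K[1,2])*d/K[1,1],d],-1)
    P=(p-V[:3,3])@V[:3,:3]; P[d<=0]=np.nan
    return P
def tri(rs,us):
    A=[];b=[]
    for r,u in zip(rs,us):
        K=r["camera_matrix"];V=r["view"];M=K@V[:3]
        for i in (0,1): 
            q=M[i]-u[i]*M[2]; A.append(q[:3]);b.append(-q[3])
    return np.linalg.lstsq(np.array(A),np.array(b),rcond=None)[0]
def circ(p):
    A=np.c_[2*p[:,:2],np.ones(len(p))]; s=np.linalg.lstsq(A,(p[:,:2]**2).sum(1),rcond=None)[0]
    return s[:2],np.sqrt(s[2]+s[:2]@s[:2])
E
python3 - <<'E'
from h import *
sc=dict(np.load("scene0.npz"));sd=dict(np.load("side0.npz"))
print("hub",tri([sc,sd],[(288.6,182),(300,148.75)]),"knob",tri([sc,sd],[(292,196),(275.75,147)]))
for n,r in (("sc",sc),("sd",sd)):
    P=cloud(r); h=tri([sc,sd],[(288.6,182),(300,148.75)])
    m=(np.linalg.norm(P[...,:2]-h[:2],axis=-1)<0.1)&(P[...,2]>.15)
    q=P[m]; print(n,len(q),np.histogram(q[:,2],bins=np.arange(.15,.36,.01)))
    g=r["img"][m].max(1)
    rr=np.linalg.norm(q[:,:2]-h[:2],axis=1)
    k=(rr>.055)&(q[:,2]>h[2]+0.0); print("knobpts",k.sum(),q[k].mean(0),q[k].min(0),q[k].max(0))
    rim=(rr>.055)&(abs(q[:,2]-(h[2]-.02))<.012); print("rim",rim.sum(),circ(q[rim]),np.median(q[rim,2]))
    hb=(rr<.022)&(q[:,2]>h[2]-.006); print("hub",q[hb].mean(0),hb.sum())
E
```

```text
hub [ 0.55373583 -0.09139139  0.26632219] knob [ 0.60036111 -0.03701809  0.30470522]
sc 1409 (array([ 20,  37, 249, 263,  35,   3,   4,   1,   7, 319, 331,  60,  20,
        13,  19,  28,   0,   0,   0,   0]), array([0.15, 0.16, 0.17, 0.18, 0.19, 0.2 , 0.21, 0.22, 0.23, 0.24, 0.25,
       0.26, 0.27, 0.28, 0.29, 0.3 , 0.31, 0.32, 0.33, 0.34, 0.35]))
knobpts 78 [ 0.60569167 -0.03614913  0.29139063] [ 0.59186919 -0.05085814  0.26662617] [ 0.61551265 -0.02741806  0.30633915]
rim 517 (array([ 0.55808086, -0.08992688]), np.float64(0.0688833924339613)) 0.2496753063233197
hub [ 0.55798746 -0.09014687  0.26497777] 51
sd 1786 (array([ 16,  39, 289, 314,  54,  17,  18,  15,   9, 430, 387,  84,  28,
        19,  35,  32,   0,   0,   0,   0]), array([0.15, 0.16, 0.17, 0.18, 0.19, 0.2 , 0.21, 0.22, 0.23, 0.24, 0.25,
       0.26, 0.27, 0.28, 0.29, 0.3 , 0.31, 0.32, 0.33, 0.34, 0.35]))
knobpts 120 [ 0.59982653 -0.03265161  0.28942362] [ 0.59020097 -0.04878505  0.26702789] [ 0.61213182 -0.02436865  0.30343933]
rim 605 (array([ 0.55494262, -0.08726927]), np.float64(0.06860055686401592)) 0.24957653616978656
hub [ 0.55506139 -0.08689711  0.26475561] 58
```

Request:
apply_moves(
  motion=[
    {"rotation": [0,0,10.24],"offset": [0,0,-2],"jaw": 0},
    {"rotation": [0,0,10.24],"offset": [0,0,-2],"jaw": 0},
    {"rotation": [0,0,10.24],"offset": [0,0,-2],"jaw": 0},
    {"rotation": [0,0,10.24],"offset": [0,0,-2],"jaw": 0},
    {"rotation": [0,0,10.24],"offset": [0,0,-2],"jaw": 0},
    {"rotation": [0,0,10.24],"offset": [0,0,-2],"jaw": 0},
    {"rotation": [0,0,10.24],"offset": [0,0,-2],"jaw": 0},
  ],
  newtons=40,
)

```text
time: 0.98
eef_pos: [0.1886, 0.5695, 0.3713]
tool_rot: [[1.0, -0.006, -0.0], [-0.006, -1.0, -0.001], [-0.0, 0.001, -1.0]]
force: [0.9, -0.0, 0.1]
width: -0.0
```

Request:
apply_moves(
  motion=[
    {"rotation": [0,0,0],"offset": [2.36,3.68,0],"jaw": 0},
    {"rotation": [0,0,0],"offset": [2.36,3.68,0],"jaw": 0},
    {"rotation": [0,0,0],"offset": [2.36,3.68,0],"jaw": 0},
    {"rotation": [0,0,0],"offset": [2.36,3.68,0],"jaw": 0},
    {"rotation": [0,0,0],"offset": [2.36,3.68,0],"jaw": 0},
    {"rotation": [0,0,0],"offset": [2.36,3.68,0],"jaw": 0},
    {"rotation": [0,0,0],"offset": [2.36,3.68,0],"jaw": 0},
    {"rotation": [0,0,0],"offset": [2.36,3.68,0],"jaw": 0},
    {"rotation": [0,0,0],"offset": [2.36,3.68,0],"jaw": 0},
    {"rotation": [0,0,0],"offset": [2.36,3.68,0],"jaw": 0},
    {"rotation": [0,0,0],"offset": [2.36,3.68,0],"jaw": 0},
    {"rotation": [0,0,0],"offset": [2.36,3.68,0],"jaw": 0},
    {"rotation": [0,0,0],"offset": [2.36,3.68,0],"jaw": 0},
    {"rotation": [0,0,0],"offset": [2.36,3.68,0],"jaw": 0},
    {"rotation": [0,0,0],"offset": [2.36,3.68,0],"jaw": 0},
    {"rotation": [0,0,0],"offset": [0,0,0],"jaw": 0},
  ],
)

```text
time: 2.98
eef_pos: [0.5436, 0.0152, 0.3693]
tool_rot: [[1.0, -0.004, -0.003], [-0.004, -1.0, -0.0], [-0.003, 0.0, -1.0]]
force: [-0.7, -0.2, 0.5]
width: 0.0002
```

Run:
```python
from bench import env
from h import *
r=env.get_image("wrist"); cv2.imwrite("pics/w1.png",r["img"])
P=cloud(r); h=np.array([.5565,-.0885])
rr=np.linalg.norm(P[...,:2]-h,axis=-1)
m=(rr<.1)&(P[...,2]>.23)&(P[...,2]<.32); q=P[m]; rq=rr[m]
print(np.histogram(q[:,2],bins=np.arange(.23,.32,.005)))
rim=q[(q[:,2]<.262)&(rq>.055)]; print(circ(rim),np.percentile(rim[:,2],[5,50,95]))
k=q[(q[:,2]>.298)]; print(len(k),k.mean(0) if len(k) else 0)
hb=q[(rq<.022)&(q[:,2]>.262)]; print(len(hb),hb.mean(0),np.median(hb[:,2]))
```

```text
(array([   0,    0,  152, 1241, 1687,   36,   73,   70,   81,   82,   81,
         88,   95,  168,  506,    0,    0]), array([0.23 , 0.235, 0.24 , 0.245, 0.25 , 0.255, 0.26 , 0.265, 0.27 ,
       0.275, 0.28 , 0.285, 0.29 , 0.295, 0.3  , 0.305, 0.31 , 0.315]))
(array([ 0.5562958 , -0.08669627]), np.float64(0.06766641019688523)) [0.24504407 0.25027584 0.25227395]
602 [ 0.60146643 -0.03661697  0.30090562]
0 [nan nan nan] nan<stdin>:10: RuntimeWarning: Mean of empty slice.
  ret = um.true_divide(
  return _methods._mean(a, axis=axis, dtype=dtype,
  ret = ret.dtype.type(ret / rcount)
```

View pics/w1.png

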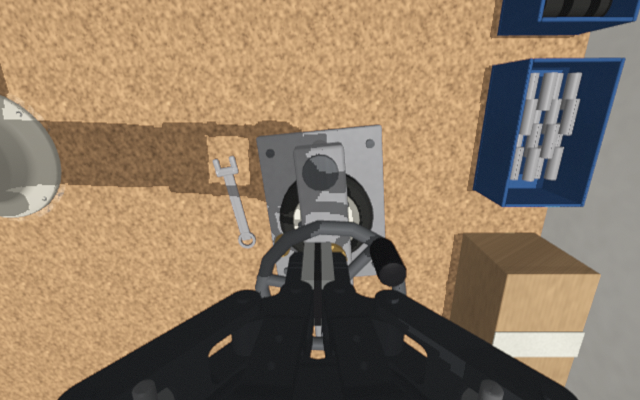

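The wrist view shows the knob top at about (388,265), to the right of the wheel. In world coordinates it is at (0.6015, -0.037, 0.301), which agrees with the other views. I'll lower the shut fingers behind it.

Request:
apply_moves(
  motion=[
    {"rotation": [0,0,0],"offset": [1.0,1.67,0],"jaw": 0},
    {"rotation": [0,0,0],"offset": [1.0,1.67,0],"jaw": 0},
    {"rotation": [0,0,0],"offset": [0,0,3.3],"jaw": 0},
    {"rotation": [0,0,0],"offset": [0,0,3.3],"jaw": 0},
    {"rotation": [0,0,0],"offset": [0,0,3.3],"jaw": 0},
    {"rotation": [0,0,0],"offset": [0,0,0],"jaw": 0},
  ],
)

```text
time: 3.78
eef_pos: [0.5618, -0.0161, 0.269]
tool_rot: [[1.0, -0.0, -0.006], [-0.0, -1.0, 0.0], [-0.006, -0.0, -1.0]]
force: [-0.2, 0.9, 0.3]
width: 0.0
```

Run:
```python
from bench import env
from h import *
r=env.get_image("side"); cv2.imwrite("pics/s2.png",cv2.resize(r["img"][70:210,220:400],None,fx=4,fy=4,interpolation=cv2.INTER_CUBIC))
r=env.get_image("wrist"); cv2.imwrite("pics/w2.png",r["img"])
s=env.read_state();print(s["eef_pos"],s["force"],s["joint_positions"])
```

```text
[ 0.56284618 -0.0160824   0.27340221] [-0.06652079  0.91682019 -0.3198168 ] [-8.89247523e-02  3.28095340e-03  1.24644582e+00 -1.04630590e-04
  1.89101942e+00 -8.89046932e-02]
```

View pics/s2.png

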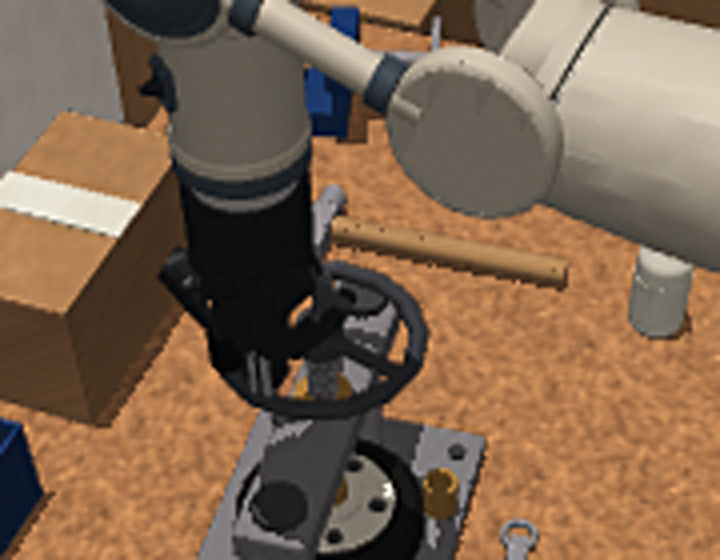

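View pics/w2.png

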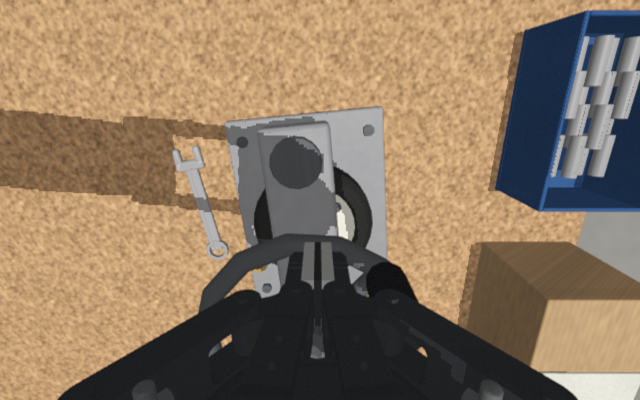

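Run:
```python
from bench import env
from h import *
s=env.read_state();R=s["tool_rot"];t=s["eef_pos"]
for n in ["side","scene","wrist"]:
    r=env.get_image(n)
    P=cloud(r).reshape(-1,3); T=(P-t)@R
    m=(abs(T[:,0])<.09)&(abs(T[:,1])<.05)&(T[:,2]<.0)&(T[:,2]>-.12)
    T=T[m];dark=r["img"].reshape(-1,3)[m].max(1)
    print(n,len(T))
    for a in np.arange(-.12,0,.01):
        q=T[(T[:,2]>=a)&(T[:,2]<a+.01)]
        if len(q): print(round(-a*1000),len(q),"x",np.round(np.percentile(q[:,0],[0,10,90,100])*1000),"y",np.round(np.percentile(q[:,1],[0,100])*1000))
```

```text
side 910
120 46 x [-42. -39.   9.  41.] y [-14.   6.]
110 117 x [-47. -41.  30.  49.] y [-22.   5.]
100 159 x [-61. -56.  55.  61.] y [-21.  11.]
90 128 x [-61. -53.  48.  61.] y [-19.  11.]
80 100 x [-55. -42.  44.  57.] y [-19.   2.]
70 70 x [-47. -39.  35.  47.] y [-19.   7.]
60 105 x [-40. -27.  33.  40.] y [-15.  10.]
50 52 x [-30. -17.  23.  31.] y [-15.   4.]
40 24 x [-14. -13.   7.  13.] y [-13.   2.]
30 32 x [-14. -13.  13.  48.] y [-14.  28.]
20 41 x [-12. -10.  38.  45.] y [-13.  14.]
10 36 x [-12.  -7.  43.  48.] y [-13.  18.]
scene 323
120 21 x [27. 31. 40. 41.] y [-10.  11.]
110 32 x [10. 16. 48. 55.] y [-19.   8.]
100 63 x [-60. -51.  61.  63.] y [-19.  13.]
90 31 x [-58. -51.  55.  61.] y [-17.  12.]
80 27 x [-52. -47.  46.  54.] y [-18.  -9.]
70 15 x [-42. -34.  38.  44.] y [-16.   6.]
60 41 x [-30.  -7.  29.  36.] y [-13.  11.]
50 11 x [-22. -14.  15.  16.] y [-12.  -6.]
40 13 x [-7. -2. 47. 50.] y [-12.  25.]
30 29 x [ 2.  9. 50. 52.] y [-10.  34.]
20 25 x [-10.   0.  51.  52.] y [-11.  26.]
10 15 x [-1.  5. 51. 53.] y [-11.  28.]
wrist 40777
100 2160 x [-60. -17.  17.  61.] y [-22. -13.]
90 11998 x [-62. -50.  50.  62.] y [-20.  -4.]
80 10134 x [-57. -42.  42.  56.] y [-19.   9.]
70 5412 x [-49. -37.  37.  48.] y [-19.  10.]
60 6226 x [-40. -30.  30.  39.] y [-15.  12.]
50 1778 x [-32. -18.  18.  32.] y [-16.  11.]
40 943 x [-13.  -5.   6.  14.] y [-13.  11.]
30 786 x [-14. -11.  13.  46.] y [-13.  31.]
20 724 x [-14. -10.  42.  50.] y [-13.  18.]
10 616 x [-11.  -3.  44.  50.] y [-12.  23.]
```

```bash
cat > gen.py <<'E'
import sys,json,numpy as np
# usage: gen.py x y z phis... (command pose) ; step list
C=np.array([.5563,-.0878]); R=.07
def gen(p,phis,z0=.2734,phi0=71.,zoff=0):
    p=np.array(p,float);rows=[]
    for f in phis:
        a=np.radians(f); zt=z0+zoff-.02*max(0,phi0-f)/360
        t=np.array([*(C+R*np.array([np.cos(a),np.sin(a)])),zt])
        d=np.round((t-p)*100,2); p=p+d/100
        rows.append({"rotation":[0,0,0],"offset":[float(d[0])+0.,float(-d[1])+0.,float(-d[2])+0.],"jaw":0})
    print(json.dumps(rows)); print("cmd end",p.round(4).tolist(),"phi",phis[-1])
def ft(s,kn):  # tangential push on knob (clockwise), N
    a=np.radians(kn); return float(-(s["force"][0]*np.sin(a)-s["force"][1]*np.cos(a)))
E
python3 -c "
from gen import *
gen([.5628,-.0161,.2734],[82,78]+[78-10*i for i in range(1,18)]+[-92])"
```

```text
[{"rotation": [0, 0, 0], "offset": [0.32, 0.24, 0.0], "jaw": 0}, {"rotation": [0, 0, 0], "offset": [0.49, 0.08, 0.0], "jaw": 0}, {"rotation": [0, 0, 0], "offset": [1.16, 0.36, 0.02], "jaw": 0}, {"rotation": [0, 0, 0], "offset": [1.09, 0.55, 0.05], "jaw": 0}, {"rotation": [0, 0, 0], "offset": [0.97, 0.74, 0.06], "jaw": 0}, {"rotation": [0, 0, 0], "offset": [0.84, 0.89, 0.05], "jaw": 0}, {"rotation": [0, 0, 0], "offset": [0.66, 1.02, 0.06], "jaw": 0}, {"rotation": [0, 0, 0], "offset": [0.48, 1.13, 0.05], "jaw": 0}, {"rotation": [0, 0, 0], "offset": [0.27, 1.19, 0.06], "jaw": 0}, {"rotation": [0, 0, 0], "offset": [0.07, 1.21, 0.06], "jaw": 0}, {"rotation": [0, 0, 0], "offset": [-0.15, 1.22, 0.05], "jaw": 0}, {"rotation": [0, 0, 0], "offset": [-0.36, 1.16, 0.06], "jaw": 0}, {"rotation": [0, 0, 0], "offset": [-0.55, 1.09, 0.05], "jaw": 0}, {"rotation": [0, 0, 0], "offset": [-0.74, 0.97, 0.06], "jaw": 0}, {"rotation": [0, 0, 0], "offset": [-0.89, 0.84, 0.05], "jaw": 0}, {"rotation": [0, 0, 0], "offset": [-1.02, 0.66, 0.06], "jaw": 0}, {"rotation": [0, 0, 0], "offset": [-1.13, 0.48, 0.05], "jaw": 0}, {"rotation": [0, 0, 0], "offset": [-1.19, 0.27, 0.06], "jaw": 0}, {"rotation": [0, 0, 0], "offset": [-1.21, 0.07, 0.06], "jaw": 0}, {"rotation": [0, 0, 0], "offset": [0.0, 0.0, 0.0], "jaw": 0}]
cmd end [0.5539, -0.1578, 0.2643] phi -92
```

Request:
apply_moves(
  motion=[
    {"rotation": [0,0,0],"offset": [0.32,0.24,0.0],"jaw": 0},
    {"rotation": [0,0,0],"offset": [0.49,0.08,0.0],"jaw": 0},
    {"rotation": [0,0,0],"offset": [1.16,0.36,0.02],"jaw": 0},
    {"rotation": [0,0,0],"offset": [1.09,0.55,0.05],"jaw": 0},
    {"rotation": [0,0,0],"offset": [0.97,0.74,0.06],"jaw": 0},
    {"rotation": [0,0,0],"offset": [0.84,0.89,0.05],"jaw": 0},
  ],
)

```text
time: 4.78
eef_pos: [0.612, -0.045, 0.27]
tool_rot: [[1.0, 0.0, -0.001], [0.0, -1.0, 0.0], [-0.001, -0.0, -1.0]]
force: [-0.0, 0.4, 0.4]
width: -0.0003
```

Run:
```python
from bench import env
from h import *
s=env.read_state();print(s["time"],s["eef_pos"],s["force"])
r=env.get_image("side"); cv2.imwrite("pics/s3.png",cv2.resize(r["img"][70:210,220:400],None,fx=4,fy=4,interpolation=cv2.INTER_CUBIC))
s=env.read_state();print(s["time"],s["eef_pos"],s["force"])
```

```text
4.775 [ 0.61197227 -0.04501053  0.26999033] [-0.04777409  0.44785096  0.39469206]
4.825 [ 0.61255191 -0.04625646  0.26951479] [-1.24236121  0.56421532 -0.10796959]
```

View pics/s3.png

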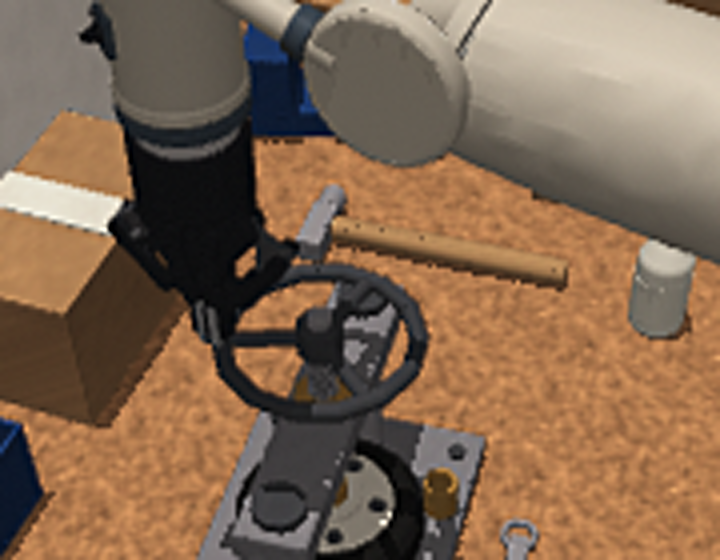

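The spokes have turned and the fingers are still behind the knob. Continuing.

Request:
apply_moves(
  motion=[
    {"rotation": [0,0,0],"offset": [0.66,1.02,0.06],"jaw": 0},
    {"rotation": [0,0,0],"offset": [0.48,1.13,0.05],"jaw": 0},
    {"rotation": [0,0,0],"offset": [0.27,1.19,0.06],"jaw": 0},
    {"rotation": [0,0,0],"offset": [0.07,1.21,0.06],"jaw": 0},
    {"rotation": [0,0,0],"offset": [-0.15,1.22,0.05],"jaw": 0},
    {"rotation": [0,0,0],"offset": [-0.36,1.16,0.06],"jaw": 0},
    {"rotation": [0,0,0],"offset": [-0.55,1.09,0.05],"jaw": 0},
    {"rotation": [0,0,0],"offset": [-0.74,0.97,0.06],"jaw": 0},
    {"rotation": [0,0,0],"offset": [-0.89,0.84,0.05],"jaw": 0},
    {"rotation": [0,0,0],"offset": [-1.02,0.66,0.06],"jaw": 0},
    {"rotation": [0,0,0],"offset": [-1.13,0.48,0.05],"jaw": 0},
    {"rotation": [0,0,0],"offset": [-1.19,0.27,0.06],"jaw": 0},
    {"rotation": [0,0,0],"offset": [-1.21,0.07,0.06],"jaw": 0},
  ],
)

```text
time: 6.45
eef_pos: [0.5529, -0.1577, 0.2633]
tool_rot: [[1.0, -0.0, 0.0], [-0.0, -1.0, -0.0], [0.0, 0.0, -1.0]]
force: [0.6, 0.2, -0.2]
width: -0.0002
```

Run:
```python
from bench import env
from h import *
from gen import *
s=env.read_state();print(s["time"],s["eef_pos"],s["force"],ft(s,-114))
for n in ["side","scene"]:
    r=env.get_image(n); np.savez(n+"4.npz",**r)
    P=cloud(r); rr=np.linalg.norm(P[...,:2]-C,axis=-1)
    m=(rr<.08)&(rr>.06)&(P[...,2]>.22)&(P[...,2]<.26);q=P[m];print(n,circ(q),np.median(q[:,2]))
r=dict(np.load("side4.npz"));cv2.imwrite("pics/s4.png",cv2.resize(r["img"][70:210,220:400],None,fx=4,fy=4,interpolation=cv2.INTER_CUBIC))
```

```text
6.45 [ 0.55290297 -0.15768077  0.26327576] [ 0.61359418  0.1994721  -0.23648868] 0.47941356413293285
side (array([ 0.55535269, -0.08700703]), np.float64(0.06875500826468278)) 0.2407448628043316
scene (array([ 0.55808385, -0.0895361 ]), np.float64(0.06871665073528081)) 0.24100933379846023
```

View pics/s4.png

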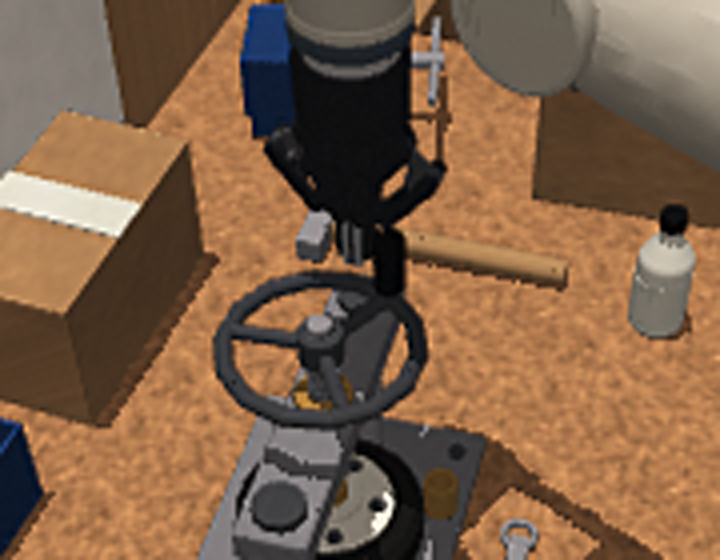

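```bash
python3 -c "
from gen import *
import numpy as np
gen([.5534,-.1578,.2643],[-92-10*i for i in range(1,15)])"
```

```text
[{"rotation": [0, 0, 0], "offset": [-1.17, -0.15, 0.05], "jaw": 0}, {"rotation": [0, 0, 0], "offset": [-1.16, -0.36, 0.06], "jaw": 0}, {"rotation": [0, 0, 0], "offset": [-1.09, -0.55, 0.05], "jaw": 0}, {"rotation": [0, 0, 0], "offset": [-0.97, -0.74, 0.06], "jaw": 0}, {"rotation": [0, 0, 0], "offset": [-0.84, -0.89, 0.05], "jaw": 0}, {"rotation": [0, 0, 0], "offset": [-0.66, -1.02, 0.06], "jaw": 0}, {"rotation": [0, 0, 0], "offset": [-0.48, -1.13, 0.05], "jaw": 0}, {"rotation": [0, 0, 0], "offset": [-0.27, -1.19, 0.06], "jaw": 0}, {"rotation": [0, 0, 0], "offset": [-0.07, -1.21, 0.06], "jaw": 0}, {"rotation": [0, 0, 0], "offset": [0.15, -1.22, 0.05], "jaw": 0}, {"rotation": [0, 0, 0], "offset": [0.36, -1.16, 0.06], "jaw": 0}, {"rotation": [0, 0, 0], "offset": [0.55, -1.09, 0.05], "jaw": 0}, {"rotation": [0, 0, 0], "offset": [0.74, -0.97, 0.06], "jaw": 0}, {"rotation": [0, 0, 0], "offset": [0.89, -0.84, 0.05], "jaw": 0}]
cmd end [0.5132, -0.0326, 0.2566] phi -232
```

Request:
apply_moves(
  motion=[
    {"rotation": [0,0,0],"offset": [-1.17,-0.15,0.05],"jaw": 0},
    {"rotation": [0,0,0],"offset": [-1.16,-0.36,0.06],"jaw": 0},
    {"rotation": [0,0,0],"offset": [-1.09,-0.55,0.05],"jaw": 0},
    {"rotation": [0,0,0],"offset": [-0.97,-0.74,0.06],"jaw": 0},
    {"rotation": [0,0,0],"offset": [-0.84,-0.89,0.05],"jaw": 0},
    {"rotation": [0,0,0],"offset": [-0.66,-1.02,0.06],"jaw": 0},
    {"rotation": [0,0,0],"offset": [-0.48,-1.13,0.05],"jaw": 0},
    {"rotation": [0,0,0],"offset": [-0.27,-1.19,0.06],"jaw": 0},
    {"rotation": [0,0,0],"offset": [-0.07,-1.21,0.06],"jaw": 0},
    {"rotation": [0,0,0],"offset": [0.15,-1.22,0.05],"jaw": 0},
    {"rotation": [0,0,0],"offset": [0.36,-1.16,0.06],"jaw": 0},
    {"rotation": [0,0,0],"offset": [0.55,-1.09,0.05],"jaw": 0},
    {"rotation": [0,0,0],"offset": [0.74,-0.97,0.06],"jaw": 0},
    {"rotation": [0,0,0],"offset": [0.89,-0.84,0.05],"jaw": 0},
  ],
)

```text
time: 8.3
eef_pos: [0.514, -0.0315, 0.2553]
tool_rot: [[1.0, 0.0, -0.001], [0.0, -1.0, 0.0], [-0.001, -0.0, -1.0]]
force: [-0.9, -0.5, -0.6]
width: 0.0003
```

```bash
cat > look.py <<'E'
from bench import env
from h import *
from gen import *
import sys
kn=float(sys.argv[1]) # expected knob angle
n=sys.argv[2]
s=env.read_state();print(s["time"],s["eef_pos"].round(4),s["force"].round(2),"ft",ft(s,kn))
if n!="-":
    r=env.get_image("side"); P=cloud(r); rr=np.linalg.norm(P[...,:2]-C,axis=-1)
    m=(rr<.08)&(rr>.06)&(P[...,2]>.17)&(P[...,2]<.26);q=P[m]
    q=q[abs(q[:,2]-np.median(q[:,2]))<.006]; print("rim z",np.median(q[:,2]),len(q))
    cv2.imwrite(f"pics/{n}.png",cv2.resize(r["img"][70:250,220:400],None,fx=3,fy=3,interpolation=cv2.INTER_CUBIC))
E
python3 look.py 106 s5
python3 -c "
from gen import *
gen([.5132,-.0326,.2566],[-242,-252,-262,-272,-282])
"
```

```text
8.3 [ 0.514  -0.0315  0.2553] [-0.89 -0.49 -0.59] ft 0.9907808097520563
rim z 0.23275640281760318 370
[{"rotation": [0, 0, 0], "offset": [1.02, -0.66, 0.06], "jaw": 0}, {"rotation": [0, 0, 0], "offset": [1.13, -0.48, 0.05], "jaw": 0}, {"rotation": [0, 0, 0], "offset": [1.19, -0.27, 0.06], "jaw": 0}, {"rotation": [0, 0, 0], "offset": [1.21, -0.07, 0.06], "jaw": 0}, {"rotation": [0, 0, 0], "offset": [1.22, 0.15, 0.05], "jaw": 0}]
cmd end [0.5709, -0.0193, 0.2538] phi -282
```

View pics/s5.png

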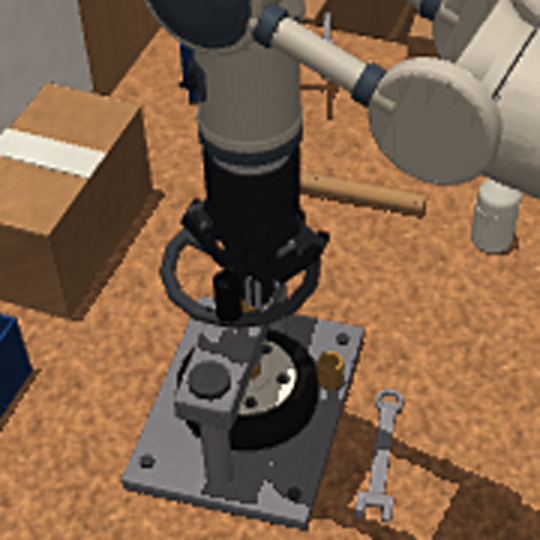

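The knob at (228,295) is being pushed ahead of the fingers. The rim has dropped 16.9 mm, about 304°, and it still turns freely.

Request:
apply_moves(
  motion=[
    {"rotation": [0,0,0],"offset": [1.02,-0.66,0.06],"jaw": 0},
    {"rotation": [0,0,0],"offset": [1.13,-0.48,0.05],"jaw": 0},
    {"rotation": [0,0,0],"offset": [1.19,-0.27,0.06],"jaw": 0},
    {"rotation": [0,0,0],"offset": [1.21,-0.07,0.06],"jaw": 0},
    {"rotation": [0,0,0],"offset": [1.22,0.15,0.05],"jaw": 0},
  ],
)

```text
time: 8.98
eef_pos: [0.5721, -0.019, 0.2525]
tool_rot: [[1.0, 0.0, -0.0], [0.0, -1.0, 0.0], [-0.0, -0.0, -1.0]]
force: [-0.8, -0.4, 0.0]
width: 0.0002
```

```bash
python3 look.py 56 -
python3 -c "
from gen import *
gen([.5709,-.0193,.2538],[-292,-302,-312,-322])
"
```

```text
8.975 [ 0.5721 -0.019   0.2525] [-0.82 -0.43  0.03] ft 0.44283363598187553
[{"rotation": [0, 0, 0], "offset": [1.16, 0.36, 0.06], "jaw": 0}, {"rotation": [0, 0, 0], "offset": [1.09, 0.55, 0.05], "jaw": 0}, {"rotation": [0, 0, 0], "offset": [0.97, 0.74, 0.06], "jaw": 0}, {"rotation": [0, 0, 0], "offset": [0.84, 0.89, 0.05], "jaw": 0}]
cmd end [0.6115, -0.0447, 0.2516] phi -322
```

Request:
apply_moves(
  motion=[
    {"rotation": [0,0,0],"offset": [1.16,0.36,0.06],"jaw": 0},
    {"rotation": [0,0,0],"offset": [1.09,0.55,0.05],"jaw": 0},
    {"rotation": [0,0,0],"offset": [0.97,0.74,0.06],"jaw": 0},
    {"rotation": [0,0,0],"offset": [0.84,0.89,0.05],"jaw": 0},
  ],
)

```text
time: 9.48
eef_pos: [0.6124, -0.045, 0.2504]
tool_rot: [[1.0, -0.0, -0.0], [-0.0, -1.0, 0.0], [-0.0, -0.0, -1.0]]
force: [-1.4, 0.8, -0.6]
width: 0.0001
```

```bash
python3 look.py 13 -
python3 -c "
from gen import *
gen([.6115,-.0447,.2516],[-322-8*i for i in range(1,6)])
"
```

```text
9.475 [ 0.6124 -0.045   0.2504] [-1.43  0.84 -0.62] ft 1.1432823730201092
[{"rotation": [0, 0, 0], "offset": [0.54, 0.81, 0.05], "jaw": 0}, {"rotation": [0, 0, 0], "offset": [0.43, 0.88, 0.04], "jaw": 0}, {"rotation": [0, 0, 0], "offset": [0.3, 0.93, 0.05], "jaw": 0}, {"rotation": [0, 0, 0], "offset": [0.17, 0.96, 0.04], "jaw": 0}, {"rotation": [0, 0, 0], "offset": [0.04, 0.97, 0.05], "jaw": 0}]
cmd end [0.6263, -0.0902, 0.2493] phi -362
```

Request:
apply_moves(
  motion=[
    {"rotation": [0,0,0],"offset": [0.54,0.81,0.05],"jaw": 0},
    {"rotation": [0,0,0],"offset": [0.43,0.88,0.04],"jaw": 0},
    {"rotation": [0,0,0],"offset": [0.3,0.93,0.05],"jaw": 0},
    {"rotation": [0,0,0],"offset": [0.17,0.96,0.04],"jaw": 0},
    {"rotation": [0,0,0],"offset": [0.04,0.97,0.05],"jaw": 0},
  ],
)

```text
time: 10.1
eef_pos: [0.6266, -0.0906, 0.2483]
tool_rot: [[1.0, -0.0, 0.0], [-0.0, -1.0, -0.0], [0.0, 0.0, -1.0]]
force: [-0.9, 1.5, -0.2]
width: -0.0002
```

```bash
python3 look.py -26 -
python3 -c "
from gen import *
gen([.6263,-.0902,.2493],[-362-8*i for i in range(1,6)])
"
```

```text
10.1 [ 0.6266 -0.0906  0.2483] [-0.95  1.47 -0.2 ] ft 0.9047581257643194
[{"rotation": [0, 0, 0], "offset": [-0.11, 0.98, 0.04], "jaw": 0}, {"rotation": [0, 0, 0], "offset": [-0.23, 0.94, 0.04], "jaw": 0}, {"rotation": [0, 0, 0], "offset": [-0.37, 0.91, 0.05], "jaw": 0}, {"rotation": [0, 0, 0], "offset": [-0.49, 0.84, 0.04], "jaw": 0}, {"rotation": [0, 0, 0], "offset": [-0.6, 0.77, 0.05], "jaw": 0}]
cmd end [0.6083, -0.1346, 0.2471] phi -402
```

Request:
apply_moves(
  motion=[
    {"rotation": [0,0,0],"offset": [-0.11,0.98,0.04],"jaw": 0},
    {"rotation": [0,0,0],"offset": [-0.23,0.94,0.04],"jaw": 0},
    {"rotation": [0,0,0],"offset": [-0.37,0.91,0.05],"jaw": 0},
    {"rotation": [0,0,0],"offset": [-0.49,0.84,0.04],"jaw": 0},
    {"rotation": [0,0,0],"offset": [-0.6,0.77,0.05],"jaw": 0},
  ],
)

```text
time: 10.72
eef_pos: [0.6086, -0.1336, 0.2459]
tool_rot: [[1.0, 0.001, 0.001], [0.001, -1.0, 0.002], [0.001, -0.002, -1.0]]
force: [2.2, 8.2, -0.5]
width: 0.0004
```

```bash
python3 look.py -66 -
python3 -c "
from gen import *
gen([.6083,-.1346,.2471],[-402-8*i for i in range(1,6)])
"
```

```text
10.725 [ 0.6086 -0.1336  0.2459] [ 2.23  8.18 -0.52] ft 5.360043757418955
[{"rotation": [0, 0, 0], "offset": [-0.7, 0.68, 0.04], "jaw": 0}, {"rotation": [0, 0, 0], "offset": [-0.79, 0.58, 0.05], "jaw": 0}, {"rotation": [0, 0, 0], "offset": [-0.86, 0.45, 0.04], "jaw": 0}, {"rotation": [0, 0, 0], "offset": [-0.92, 0.34, 0.05], "jaw": 0}, {"rotation": [0, 0, 0], "offset": [-0.96, 0.2, 0.04], "jaw": 0}]
cmd end [0.566, -0.1571, 0.2449] phi -442
```

Request:
apply_moves(
  motion=[
    {"rotation": [0,0,0],"offset": [-0.7,0.68,0.04],"jaw": 0},
    {"rotation": [0,0,0],"offset": [-0.79,0.58,0.05],"jaw": 0},
    {"rotation": [0,0,0],"offset": [-0.86,0.45,0.04],"jaw": 0},
    {"rotation": [0,0,0],"offset": [-0.92,0.34,0.05],"jaw": 0},
    {"rotation": [0,0,0],"offset": [-0.96,0.2,0.04],"jaw": 0},
  ],
)

```text
time: 11.35
eef_pos: [0.567, -0.1514, 0.2428]
tool_rot: [[1.0, 0.007, 0.001], [0.007, -1.0, 0.01], [0.001, -0.01, -1.0]]
force: [6.6, 22.7, -5.1]
width: 0.0001
```

```bash
python3 look.py -106 s6
python3 -c "
from gen import *
gen([.566,-.1571,.2449],[-446,-450,-454,-458,-462,-466])
"
```

```text
11.35 [ 0.567  -0.1514  0.2428] [ 6.59 22.72 -5.09] ft 0.07622922367762275
rim z 0.22157576148158367 602
[{"rotation": [0, 0, 0], "offset": [-0.48, 0.05, 0.02], "jaw": 0}, {"rotation": [0, 0, 0], "offset": [-0.49, 0.02, 0.02], "jaw": 0}, {"rotation": [0, 0, 0], "offset": [-0.49, -0.02, 0.03], "jaw": 0}, {"rotation": [0, 0, 0], "offset": [-0.48, -0.05, 0.02], "jaw": 0}, {"rotation": [0, 0, 0], "offset": [-0.49, -0.08, 0.02], "jaw": 0}, {"rotation": [0, 0, 0], "offset": [-0.47, -0.12, 0.02], "jaw": 0}]
cmd end [0.537, -0.1551, 0.2436] phi -466
```

View pics/s6.png

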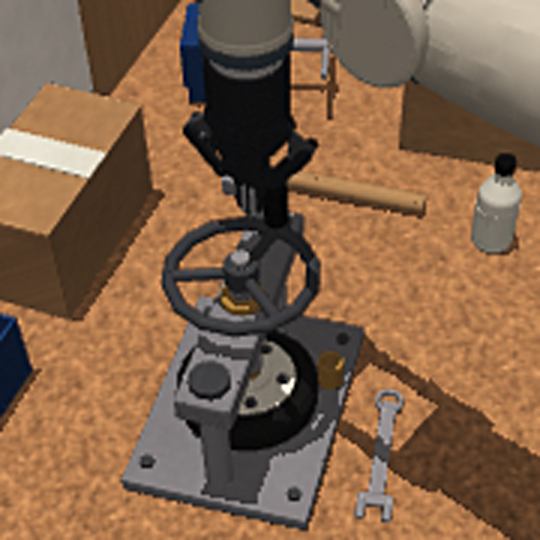

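Run:
```python
from bench import env
from h import *
from gen import C
out=[]
for n,(y0,x0) in {"side":(110,250),"scene":(150,250)}.items():
    r=env.get_image(n); np.savez(n+"6.npz",**r)
    cv2.imwrite(f"pics/{n}6z.png",cv2.resize(r["img"][y0:y0+80,x0:x0+100],None,fx=7,fy=7,interpolation=cv2.INTER_CUBIC))
    P=cloud(r); rr=np.linalg.norm(P[...,:2]-C,axis=-1)
    m=(rr<.085)&(rr>.055)&(P[...,2]>.228)&(P[...,2]<.29); q=P[m]
    for a in np.arange(.228,.29,.008):
        k=q[(q[:,2]>=a)&(q[:,2]<a+.008)]
        if len(k): print(n,round(a,3),len(k),k.min(0).round(4),k.max(0).round(4))
    m=(rr<.022)&(P[...,2]>.22)&(P[...,2]<.26);print("hub",P[m].mean(0),np.percentile(P[m][:,2],[50,90]))
s=env.read_state();print(s["eef_pos"],s["force"],s["moment"],s["joint_positions"])
r=env.get_image("wrist");cv2.imwrite("pics/w6.png",r["img"])
```

```text
side 0.228 15 [ 0.5307 -0.1639  0.2281] [ 0.553  -0.1477  0.2355]
side 0.236 18 [ 0.5309 -0.163   0.2363] [ 0.5646 -0.1441  0.2439]
side 0.244 25 [ 0.5313 -0.1628  0.2448] [ 0.5731 -0.1419  0.252 ]
side 0.252 35 [ 0.5302 -0.1598  0.2521] [ 0.5801 -0.1416  0.2591]
side 0.26 32 [ 0.5321 -0.1572  0.2604] [ 0.5798 -0.1408  0.2679]
side 0.268 48 [ 0.5323 -0.1698  0.268 ] [ 0.5802 -0.1426  0.276 ]
side 0.276 12 [ 0.5484 -0.1522  0.2764] [ 0.579  -0.1418  0.2833]
side 0.284 13 [ 0.5389 -0.1481  0.2844] [ 0.5883 -0.1398  0.2899]
hub [ 0.55429949 -0.08433647  0.231393  ] [0.23193803 0.23984747]
scene 0.228 7 [ 0.493  -0.1526  0.2281] [ 0.6211 -0.0586  0.2335]
scene 0.236 5 [ 0.535  -0.1522  0.2364] [ 0.5499 -0.1496  0.2439]
scene 0.244 11 [ 0.534  -0.1516  0.2451] [ 0.576  -0.1443  0.2511]
scene 0.252 11 [ 0.5413 -0.1558  0.2541] [ 0.581  -0.144   0.2599]
scene 0.26 17 [ 0.5365 -0.1537  0.2602] [ 0.5791 -0.1431  0.2679]
scene 0.268 16 [ 0.5362 -0.1547  0.2683] [ 0.5795 -0.1443  0.2759]
scene 0.276 4 [ 0.564  -0.1496  0.2773] [ 0.5767 -0.1428  0.2824]
scene 0.284 5 [ 0.5465 -0.1487  0.285 ] [ 0.5823 -0.1411  0.2897]
hub [ 0.5590843  -0.08835295  0.23185676] [0.23217519 0.23927733]
[ 0.56652323 -0.15592716  0.24402901] [ 2.80381925  1.61201799 -0.00857016] [ 0.20677644 -0.42171127 -0.06907016] [-3.27118708e-01  5.88638770e-02  1.24194382e+00  1.13920433e-03
  1.83916877e+00 -3.28473794e-01]
```

View pics/side6z.png

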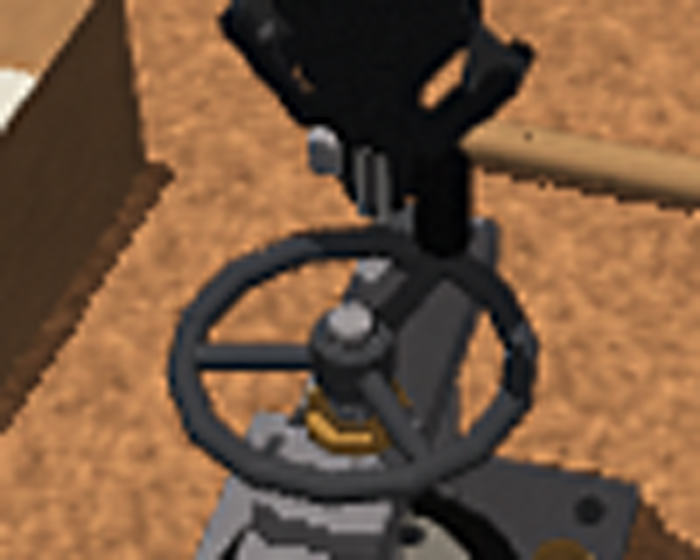

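View pics/scene6z.png

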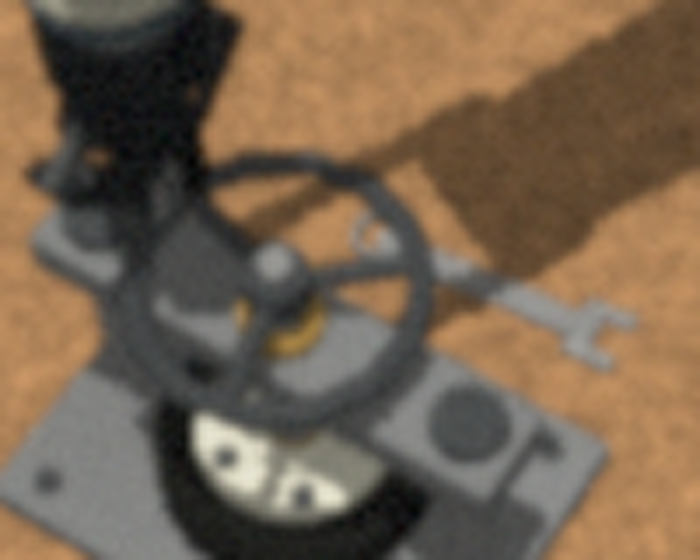

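View pics/w6.png

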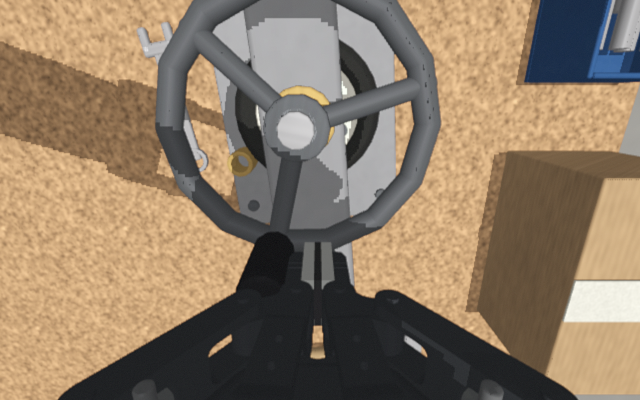

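Contact has settled flat on the finger's x-face, and the knob is at about -102°. The fixed tool angle caused a corner stick-slip earlier, so from here the tool turns with the wheel in small steps.

Request:
apply_moves(
  motion=[
    {"rotation": [0,0,5],"offset": [-0.61,0.06,0.03],"jaw": 0},
    {"rotation": [0,0,5],"offset": [-0.61,0.06,0.03],"jaw": 0},
  ],
)

```text
time: 11.8
eef_pos: [0.5548, -0.1577, 0.2435]
tool_rot: [[0.984, -0.176, 0.003], [-0.176, -0.984, -0.0], [0.003, -0.0, -1.0]]
force: [5.1, 1.9, -0.5]
width: -0.0005
```

```bash
cat > st.py <<'E'
from bench import env
from gen import *
s=env.read_state(); p=s["eef_pos"][:2]-C; R=s["tool_rot"]
phi=np.degrees(np.arctan2(p[1],p[0])); psi=np.degrees(np.arctan2(R[1,0],R[0,0]))
# knob by flat-face contact: 25.5 mm ahead on tool -x side, on 70 mm circle
print("t",round(s["time"],2),"phi",round(phi,1),"r",np.linalg.norm(p).round(4),"psi",round(psi,1),"z",s["eef_pos"][2].round(4),"F",s["force"].round(1),
 "Ft",round(ft(s,phi-21),1),"tau/.07",round(float((p[0]*s["force"][1]-p[1]*s["force"][0]+ (-.0135)*(R[0,0]*s["force"][1]-R[1,0]*s["force"][0]))/.07),1),"tool F",(R.T@s["force"]).round(1))
E
python3 st.py
```

```text
t 11.8 phi -91.2 r 0.0699 psi -10.1 z 0.2435 F [ 5.1  1.9 -0.5] Ft 4.0 tau/.07 4.5 tool F [ 4.7 -2.8  0.5]
```

Request:
apply_moves(
  motion=[
    {"rotation": [0,0,5],"offset": [-0.61,0.06,0.03],"jaw": 0},
    {"rotation": [0,0,5],"offset": [-0.61,0.06,0.03],"jaw": 0},
  ],
)

```text
time: 12.05
eef_pos: [0.5427, -0.1564, 0.2429]
tool_rot: [[0.939, -0.345, 0.003], [-0.345, -0.939, -0.001], [0.003, -0.001, -1.0]]
force: [6.7, 1.4, 0.4]
width: 0.0
```

```bash
python3 st.py
```

```text
t 12.05 phi -101.2 r 0.0699 psi -20.2 z 0.2429 F [6.7 1.4 0.4] Ft 4.9 tau/.07 5.6 tool F [ 5.8 -3.6 -0.4]
```

Request:
apply_moves(
  motion=[
    {"rotation": [0,0,5],"offset": [-0.61,0.06,0.03],"jaw": 0},
    {"rotation": [0,0,5],"offset": [-0.61,0.06,0.03],"jaw": 0},
  ],
)

```text
time: 12.3
eef_pos: [0.5311, -0.1531, 0.2423]
tool_rot: [[0.864, -0.503, 0.003], [-0.503, -0.864, -0.001], [0.004, -0.001, -1.0]]
force: [6.9, 0.4, -0.6]
width: 0.0003
```

```bash
python3 st.py
```

```text
t 12.3 phi -111.1 r 0.07 psi -30.2 z 0.2423 F [ 6.9  0.4 -0.6] Ft 4.9 tau/.07 5.6 tool F [ 5.8 -3.8  0.6]
```

Request:
apply_moves(
  motion=[
    {"rotation": [0,0,5],"offset": [-0.61,0.06,0.03],"jaw": 0},
    {"rotation": [0,0,5],"offset": [-0.61,0.06,0.03],"jaw": 0},
  ],
)

```text
time: 12.55
eef_pos: [0.5202, -0.1478, 0.2418]
tool_rot: [[0.764, -0.646, 0.004], [-0.646, -0.764, -0.002], [0.004, -0.001, -1.0]]
force: [7.2, -0.0, -1.3]
width: 0.0001
```

```bash
python3 st.py
```

```text
t 12.55 phi -121.0 r 0.07 psi -40.2 z 0.2418 F [ 7.2 -0.  -1.3] Ft 4.5 tau/.07 5.3 tool F [ 5.5 -4.6  1.3]
```

Request:
apply_moves(
  motion=[
    {"rotation": [0,0,5],"offset": [-0.61,0.06,0.03],"jaw": 0},
    {"rotation": [0,0,5],"offset": [-0.61,0.06,0.03],"jaw": 0},
  ],
)

```text
time: 12.8
eef_pos: [0.5104, -0.1408, 0.2413]
tool_rot: [[0.64, -0.769, 0.004], [-0.769, -0.64, -0.002], [0.004, -0.001, -1.0]]
force: [7.1, -1.9, -0.9]
width: -0.0003
```

```bash
python3 st.py
```

```text
t 12.8 phi -130.9 r 0.0701 psi -50.2 z 0.2413 F [ 7.1 -1.9 -0.9] Ft 5.0 tau/.07 5.8 tool F [ 6.  -4.2  0.9]
```

Request:
apply_moves(
  motion=[
    {"rotation": [0,0,5],"offset": [-0.61,0.06,0.03],"jaw": 0},
    {"rotation": [0,0,5],"offset": [-0.61,0.06,0.03],"jaw": 0},
  ],
)

```text
time: 13.05
eef_pos: [0.502, -0.1321, 0.2407]
tool_rot: [[0.496, -0.868, 0.004], [-0.868, -0.496, -0.003], [0.004, -0.002, -1.0]]
force: [7.0, -2.8, 0.4]
width: 0.0
```

```bash
python3 st.py
```

```text
t 13.05 phi -140.8 r 0.0701 psi -60.3 z 0.2407 F [ 7.  -2.8  0.4] Ft 4.8 tau/.07 5.6 tool F [ 5.8 -4.7 -0.4]
```

Request:
apply_moves(
  motion=[
    {"rotation": [0,0,5],"offset": [-0.61,0.06,0.03],"jaw": 0},
    {"rotation": [0,0,5],"offset": [-0.61,0.06,0.03],"jaw": 0},
  ],
)

```text
time: 13.3
eef_pos: [0.4952, -0.1221, 0.2402]
tool_rot: [[0.337, -0.941, 0.004], [-0.941, -0.337, -0.003], [0.004, -0.002, -1.0]]
force: [7.4, -4.0, -0.3]
width: 0.0
```

```bash
python3 st.py
```

```text
t 13.3 phi -150.7 r 0.0701 psi -70.3 z 0.2402 F [ 7.4 -4.  -0.3] Ft 5.0 tau/.07 6.0 tool F [ 6.3 -5.6  0.3]
```

Request:
apply_moves(
  motion=[
    {"rotation": [0,0,5],"offset": [-0.61,0.04,0.03],"jaw": 0},
    {"rotation": [0,0,5],"offset": [-0.61,0.05,0.03],"jaw": 0},
  ],
)

```text
time: 13.55
eef_pos: [0.4906, -0.111, 0.2396]
tool_rot: [[0.168, -0.986, 0.003], [-0.986, -0.168, -0.004], [0.004, -0.003, -1.0]]
force: [4.8, -5.0, 1.0]
width: -0.0001
```

```bash
python3 st.py
```

```text
t 13.55 phi -160.5 r 0.0697 psi -80.3 z 0.2396 F [ 4.8 -5.   1. ] Ft 4.9 tau/.07 5.5 tool F [ 5.7 -3.9 -1. ]
```

Request:
apply_moves(
  motion=[
    {"rotation": [0,0,5],"offset": [-0.61,0.05,0.03],"jaw": 0},
    {"rotation": [0,0,5],"offset": [-0.61,0.05,0.03],"jaw": 0},
  ],
)

```text
time: 13.8
eef_pos: [0.4879, -0.0993, 0.239]
tool_rot: [[-0.006, -1.0, 0.003], [-1.0, 0.006, -0.004], [0.004, -0.003, -1.0]]
force: [4.7, -5.4, 0.7]
width: 0.0002
```

```bash
python3 st.py
```

```text
t 13.8 phi -170.5 r 0.0694 psi -90.3 z 0.239 F [ 4.7 -5.4  0.7] Ft 4.3 tau/.07 5.1 tool F [ 5.3 -4.7 -0.7]
```

Request:
apply_moves(
  motion=[
    {"rotation": [0,0,4],"offset": [-0.49,0.03,0.02],"jaw": 0},
    {"rotation": [0,0,4],"offset": [-0.49,0.03,0.02],"jaw": 0},
  ],
)

```text
time: 14.05
eef_pos: [0.4872, -0.0905, 0.2387]
tool_rot: [[-0.145, -0.989, 0.002], [-0.989, 0.145, -0.006], [0.006, -0.003, -1.0]]
force: [1.6, -12.1, 1.1]
width: 0.0001
```

```bash
python3 st.py
```

```text
t 14.05 phi -177.8 r 0.0691 psi -98.4 z 0.2387 F [  1.6 -12.1   1.1] Ft 10.9 tau/.07 11.4 tool F [11.8 -3.4 -1. ]
```

The force is rising to 11 N, so this is the shoulder. Small steps now.

Request:
apply_moves(
  motion=[
    {"rotation": [0,0,1.5],"offset": [-0.18,0.01,0],"jaw": 0},
  ],
)

```text
time: 14.18
eef_pos: [0.4873, -0.089, 0.2387]
tool_rot: [[-0.171, -0.985, 0.002], [-0.985, 0.171, -0.007], [0.006, -0.003, -1.0]]
force: [0.8, -12.6, 0.3]
width: -0.0002
```

```bash
python3 st.py
```

```text
t 14.18 phi -179.0 r 0.069 psi -99.8 z 0.2387 F [  0.8 -12.6   0.3] Ft 11.6 tau/.07 11.9 tool F [12.3 -3.  -0.2]
```

Request:
apply_moves(
  motion=[
    {"rotation": [0,0,2],"offset": [-0.25,0.01,0.01],"jaw": 0},
  ],
)

```text
time: 14.3
eef_pos: [0.4874, -0.087, 0.2387]
tool_rot: [[-0.205, -0.979, 0.001], [-0.979, 0.205, -0.008], [0.007, -0.003, -1.0]]
force: [0.7, -12.4, 1.9]
width: 0.0
```

```bash
python3 st.py
```

```text
t 14.3 phi 179.4 r 0.0689 psi -101.9 z 0.2387 F [  0.7 -12.4   1.9] Ft 11.3 tau/.07 11.6 tool F [12.  -3.3 -1.8]
```

Request:
apply_moves(
  motion=[
    {"rotation": [0,0,2],"offset": [-0.25,0.01,0.01],"jaw": 0},
  ],
)

```text
time: 14.42
eef_pos: [0.4875, -0.0849, 0.2386]
tool_rot: [[-0.24, -0.971, 0.001], [-0.971, 0.24, -0.008], [0.008, -0.003, -1.0]]
force: [-1.4, -13.3, 1.8]
width: 0.0
```

```bash
python3 st.py
```

```text
t 14.43 phi 177.6 r 0.0688 psi -103.9 z 0.2386 F [ -1.4 -13.3   1.8] Ft 12.8 tau/.07 12.8 tool F [13.3 -1.9 -1.7]
```

Request:
apply_moves(
  motion=[
    {"rotation": [0,0,2],"offset": [-0.25,0.01,0.01],"jaw": 0},
  ],
)

```text
time: 14.55
eef_pos: [0.4878, -0.0828, 0.2386]
tool_rot: [[-0.274, -0.962, 0.0], [-0.962, 0.274, -0.009], [0.008, -0.003, -1.0]]
force: [-1.9, -14.1, 1.5]
width: 0.0
```

```bash
python3 st.py
```

```text
t 14.55 phi 175.8 r 0.0687 psi -105.9 z 0.2386 F [ -1.9 -14.1   1.5] Ft 13.6 tau/.07 13.5 tool F [14.1 -2.1 -1.4]
```

Request:
apply_moves(
  motion=[
    {"rotation": [0,0,2],"offset": [-0.25,0.01,0.01],"jaw": 0},
  ],
)

```text
time: 14.68
eef_pos: [0.4881, -0.0807, 0.2385]
tool_rot: [[-0.308, -0.951, -0.0], [-0.951, 0.308, -0.009], [0.009, -0.002, -1.0]]
force: [-4.8, -16.4, 2.5]
width: -0.0
```

```bash
python3 st.py
```

```text
t 14.68 phi 174.1 r 0.0686 psi -107.9 z 0.2385 F [ -4.8 -16.4   2.5] Ft 16.8 tau/.07 16.3 tool F [17.1 -0.5 -2.4]
```

Now at 16.5 N. I'll hold here for about 0.75 s.

Request:
apply_moves(
  motion=[
    {"rotation": [0,0,0],"offset": [0,0,0],"jaw": 0},
    {"rotation": [0,0,0],"offset": [0,0,0],"jaw": 0},
    {"rotation": [0,0,0],"offset": [0,0,0],"jaw": 0},
  ],
)

```text
time: 15.05
eef_pos: [0.4881, -0.0807, 0.2385]
tool_rot: [[-0.307, -0.952, -0.0], [-0.952, 0.307, -0.009], [0.009, -0.002, -1.0]]
force: [-3.7, -16.0, 2.7]
width: -0.0002
```

```bash
python3 st.py
```

```text
t 15.05 phi 174.0 r 0.0686 psi -107.9 z 0.2385 F [ -3.7 -16.    2.7] Ft 15.9 tau/.07 15.7 tool F [16.3 -1.4 -2.6]
```

Request:
apply_moves(
  motion=[
    {"rotation": [0,0,0.5],"offset": [-0.06,0,0],"jaw": 0},
    {"rotation": [0,0,0],"offset": [0,0,0],"jaw": 0},
    {"rotation": [0,0,0],"offset": [0,0,0],"jaw": 0},
    {"rotation": [0,0,0],"offset": [0,0,0],"jaw": 0},
    {"rotation": [0,0,0],"offset": [0,0,0],"jaw": 0},
  ],
)

```text
time: 15.68
eef_pos: [0.4881, -0.0803, 0.2385]
tool_rot: [[-0.315, -0.949, -0.001], [-0.949, 0.315, -0.009], [0.009, -0.002, -1.0]]
force: [-5.0, -16.2, 2.4]
width: 0.0001
```

```bash
python3 st.py
python3 - <<'E'
from bench import env
from h import *
from gen import C
r=env.get_image("side");np.savez("side7.npz",**r)
cv2.imwrite("pics/s7.png",cv2.resize(r["img"][100:220,240:360],None,fx=5,fy=5,interpolation=cv2.INTER_CUBIC))
w=env.get_image("wrist");cv2.imwrite("pics/w7.png",w["img"])
P=cloud(r); rr=np.linalg.norm(P[...,:2]-C,axis=-1)
m=(rr<.085)&(rr>.055)&(P[...,2]>.235)&(P[...,2]<.262)&(np.arange(640)[None]>0); q=P[m]
print(len(q),q.min(0),q.max(0),q.mean(0))
m=(rr<.078)&(rr>.06)&(P[...,2]>.205)&(P[...,2]<.225);print("rim",np.median(P[m][:,2]),m.sum())
E
```

```text
t 15.68 phi 173.7 r 0.0686 psi -108.4 z 0.2385 F [ -5.  -16.2   2.4] Ft 16.7 tau/.07 16.2 tool F [17.  -0.4 -2.2]
85 [ 0.47658841 -0.08890456  0.23510919] [ 0.50479637 -0.04472377  0.26194885] [ 0.48797754 -0.05766651  0.24981009]
rim 0.21518158442217572 489
```

View pics/s7.png

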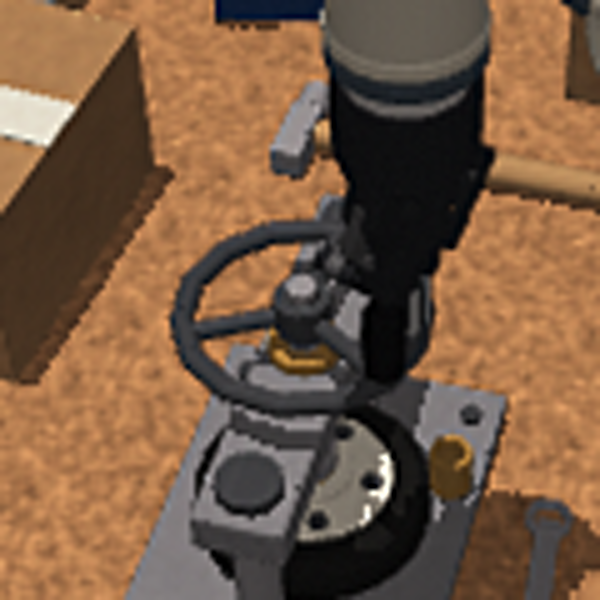

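View pics/w7.png

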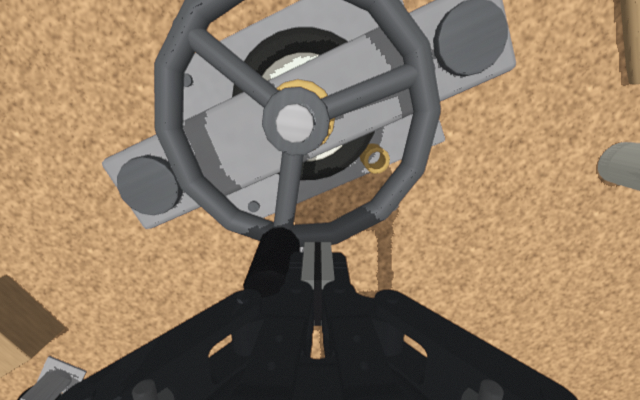

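The sleeve is home: the force is steady at 16–17 N, held for over a second, and the rim has dropped 34.5 mm. Next I'll retreat, lift over the knob and come down on its other side.

Request:
apply_moves(
  motion=[
    {"rotation": [0,0,0],"offset": [0.3,0,0],"jaw": 0},
    {"rotation": [0,0,0],"offset": [0.7,0,0],"jaw": 0},
    {"rotation": [0,0,0],"offset": [0,0,-2.5],"jaw": 0},
    {"rotation": [0,0,0],"offset": [0,0,-3],"jaw": 0},
    {"rotation": [0,0,0],"offset": [0,0,0],"jaw": 0},
  ],
)

```text
time: 16.4
eef_pos: [0.4864, -0.0856, 0.2955]
tool_rot: [[-0.31, -0.951, 0.005], [-0.951, 0.31, -0.002], [0.001, -0.005, -1.0]]
force: [-0.0, 0.8, 0.7]
width: -0.0001
```

Request:
apply_moves(
  motion=[
    {"rotation": [0,0,0],"offset": [-2.3,-0.44,0],"jaw": 0},
    {"rotation": [0,0,0],"offset": [-2.3,-0.44,0],"jaw": 0},
    {"rotation": [0,0,0],"offset": [-2.3,-0.44,0],"jaw": 0},
    {"rotation": [0,0,10],"offset": [0,0,0],"jaw": 0},
    {"rotation": [0,0,10],"offset": [0,0,0],"jaw": 0},
    {"rotation": [0,0,10],"offset": [0,0,0],"jaw": 0},
    {"rotation": [0,0,0],"offset": [0,0,0],"jaw": 0},
  ],
)

```text
time: 17.27
eef_pos: [0.5196, -0.0234, 0.2914]
tool_rot: [[-0.742, -0.67, -0.002], [-0.67, 0.742, -0.0], [0.001, 0.001, -1.0]]
force: [-0.1, -0.2, 1.2]
width: 0.0002
```

```bash
python3 st.py
python3 - <<'E'
from bench import env
from h import *
from gen import C
for n in ("wrist","side"):
    r=env.get_image(n);cv2.imwrite(f"pics/{n}8.png",r["img"])
    P=cloud(r); rr=np.linalg.norm(P[...,:2]-C,axis=-1)
    for lo in (.264,.24):
        m=(rr<.088)&(rr>.05)&(P[...,2]>lo)&(P[...,2]<.27)&(P[...,0]<.515)&(P[...,1]<-.04); q=P[m]
        if len(q): print(n,lo,len(q),q.min(0),q.max(0),q.mean(0))
E
```

```text
t 17.27 phi 119.6 r 0.0741 psi -137.9 z 0.2914 F [-0.1 -0.2  1.2] Ft 0.1 tau/.07 0.2 tool F [ 0.2 -0.1 -1.2]
wrist 0.264 1192 [ 0.47614303 -0.08781315  0.26400573] [ 0.49919538 -0.06473867  0.26956529] [ 0.48869064 -0.0764877   0.26739924]
wrist 0.24 1744 [ 0.47614303 -0.08789173  0.24002597] [ 0.49955697 -0.06464596  0.26956529] [ 0.49119388 -0.07666576  0.26281826]
side 0.264 41 [ 0.47696797 -0.08761139  0.26407815] [ 0.49832292 -0.06236594  0.26990783] [ 0.4879979  -0.07357241  0.26753164]
side 0.24 97 [ 0.47663168 -0.08761139  0.2401457 ] [ 0.49832292 -0.06236594  0.26990783] [ 0.48614836 -0.07064657  0.25871812]
```

View pics/wrist8.png

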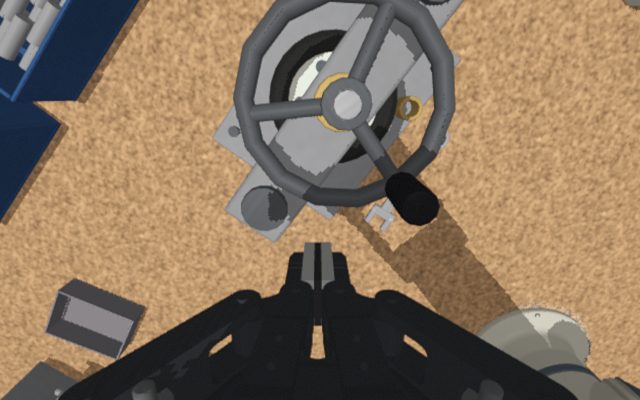

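After release the knob sits at (414,198) in the wrist view. In the world that is about 170°, so it sprang back slightly. The fingers are clear of it on the other side, so I'll lower them and push anticlockwise.

Request:
apply_moves(
  motion=[
    {"rotation": [0,0,0],"offset": [0,-0.2,2.7],"jaw": 0},
    {"rotation": [0,0,0],"offset": [0,-0.2,2.6],"jaw": 0},
    {"rotation": [0,0,-8],"offset": [0.97,0.13,0],"jaw": 0},
    {"rotation": [0,0,-8],"offset": [0.97,0.13,0],"jaw": 0},
    {"rotation": [0,0,-5],"offset": [0.61,0.07,0],"jaw": 0},
  ],
)

```text
time: 18.0
eef_pos: [0.5031, -0.0433, 0.2393]
tool_rot: [[-0.448, -0.894, -0.0], [-0.894, 0.448, -0.0], [0.0, 0.0, -1.0]]
force: [-0.4, -0.3, 0.4]
width: 0.0
```

```bash
python3 st.py
```

```text
t 18.0 phi 140.1 r 0.0694 psi -116.6 z 0.2393 F [-0.4 -0.3  0.4] Ft 0.5 tau/.07 0.5 tool F [ 0.5  0.2 -0.4]
```

Request:
apply_moves(
  motion=[
    {"rotation": [0,0,-5],"offset": [0.6,0.09,0],"jaw": 0},
    {"rotation": [0,0,-5],"offset": [0.6,0.09,0],"jaw": 0},
    {"rotation": [0,0,-6],"offset": [0.72,0.11,-0.03],"jaw": 0},
    {"rotation": [0,0,-6],"offset": [0.72,0.11,-0.03],"jaw": 0},
    {"rotation": [0,0,-6],"offset": [0.72,0.11,-0.03],"jaw": 0},
  ],
)

```text
time: 18.62
eef_pos: [0.489, -0.0733, 0.2402]
tool_rot: [[0.024, -1.0, -0.001], [-1.0, -0.024, 0.001], [-0.001, 0.001, -1.0]]
force: [-1.3, 3.2, 0.9]
width: 0.0001
```

```bash
python3 st.py
```

```text
t 18.62 phi 167.8 r 0.0688 psi -88.6 z 0.2402 F [-1.3  3.2  0.9] Ft -2.0 tau/.07 -2.6 tool F [-3.2  1.2 -0.9]
```

Request:
apply_moves(
  motion=[
    {"rotation": [0,0,-6],"offset": [0.72,0.13,-0.03],"jaw": 0},
    {"rotation": [0,0,-6],"offset": [0.72,0.12,-0.03],"jaw": 0},
    {"rotation": [0,0,-6],"offset": [0.72,0.12,-0.03],"jaw": 0},
    {"rotation": [0,0,-6],"offset": [0.72,0.12,-0.03],"jaw": 0},
    {"rotation": [0,0,-6],"offset": [0.72,0.12,-0.03],"jaw": 0},
    {"rotation": [0,0,-6],"offset": [0.72,0.12,-0.03],"jaw": 0},
    {"rotation": [0,0,-6],"offset": [0.72,0.12,-0.03],"jaw": 0},
    {"rotation": [0,0,-6],"offset": [0.72,0.12,-0.04],"jaw": 0},
    {"rotation": [0,0,-6],"offset": [0.72,0.12,-0.04],"jaw": 0},
    {"rotation": [0,0,0],"offset": [0,0,0],"jaw": 0},
  ],
)

```text
time: 19.88
eef_pos: [0.5063, -0.1349, 0.2429]
tool_rot: [[0.819, -0.573, -0.001], [-0.573, -0.819, 0.0], [-0.001, 0.0, -1.0]]
force: [0.7, -0.1, 1.0]
width: 0.0
```

```bash
python3 st.py;  python3 - <<'E'
from bench import env
from h import *
from gen import C
for n in ("wrist","side"):
    r=env.get_image(n);cv2.imwrite(f"pics/{n}9.png",r["img"])
    P=cloud(r); rr=np.linalg.norm(P[...,:2]-C,axis=-1)
    m=(rr<.088)&(rr>.05)&(P[...,2]>.267)&(P[...,2]<.275)&(P[...,1]<-.12); q=P[m]
    if len(q): print(n,len(q),q.min(0),q.max(0),q.mean(0))
E
```

```text
t 19.88 phi -136.7 r 0.0687 psi -35.0 z 0.2429 F [ 0.7 -0.1  1. ] Ft 0.4 tau/.07 0.5 tool F [ 0.6 -0.3 -1. ]
wrist 1398 [ 0.49883947 -0.15864381  0.26701508] [ 0.53635921 -0.12035678  0.27498038] [ 0.52089371 -0.13771776  0.27081498]
side 23 [ 0.49392634 -0.15099341  0.26761199] [ 0.53493322 -0.12012974  0.27479894] [ 0.51519906 -0.13159115  0.27076935]
```

View pics/wrist9.png

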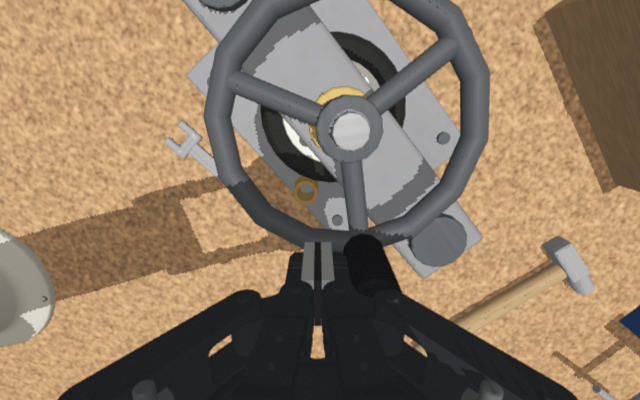

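The fingers are pushing the knob at (365,255), which is now at about 245°. That is 92° back from the loaded peak but 75° from the sprung-back rest. A further 8° puts it between the two references.

Request:
apply_moves(
  motion=[
    {"rotation": [0,0,-4],"offset": [0.49,0.08,-0.02],"jaw": 0},
    {"rotation": [0,0,-4],"offset": [0.49,0.08,-0.02],"jaw": 0},
    {"rotation": [0,0,0],"offset": [0,0,0],"jaw": 0},
    {"rotation": [0,0,0],"offset": [-0.4,0,0],"jaw": 0},
    {"rotation": [0,0,0],"offset": [-0.8,0,0],"jaw": 0},
    {"rotation": [0,0,0],"offset": [0,0,-3],"jaw": 0},
    {"rotation": [0,0,0],"offset": [0,0,-5],"jaw": 0},
    {"rotation": [0,0,0],"offset": [0,-4,-4],"jaw": 0},
    {"rotation": [0,0,0],"offset": [-4,0,-2],"jaw": 0},
    {"rotation": [0,0,0],"offset": [-5,0,0],"jaw": 0},
    {"rotation": [0,0,0],"offset": [-5,0,0],"jaw": 0},
    {"rotation": [0,0,0],"offset": [0,0,0],"jaw": 0},
  ],
)

```text
time: 21.48
eef_pos: [0.3939, -0.0352, 0.386]
tool_rot: [[0.892, -0.453, 0.005], [-0.453, -0.892, -0.001], [0.005, -0.002, -1.0]]
force: [0.4, 0.7, -1.0]
width: -0.0001
```

```bash
python3 st.py;  python3 - <<'E'
from bench import env
from h import *
from gen import C
for n,(y0,x0) in {"side":(100,230),"scene":(140,230)}.items():
    r=env.get_image(n);cv2.imwrite(f"pics/{n}10.png",cv2.resize(r["img"][y0:y0+150,x0:x0+150],None,fx=4,fy=4,interpolation=cv2.INTER_CUBIC)); cv2.imwrite(f"pics/{n}10f.png",r["img"])
    P=cloud(r); rr=np.linalg.norm(P[...,:2]-C,axis=-1)
    m=(rr<.088)&(rr>.05)&(P[...,2]>.268)&(P[...,2]<.28); q=P[m]
    if len(q): a=q.mean(0);print(n,len(q),a,np.degrees(np.arctan2(a[1]-C[1],a[0]-C[0])))
    m=(rr<.078)&(rr>.06)&(P[...,2]>.205)&(P[...,2]<.235);print("rim",np.median(P[m][:,2]),m.sum())
E
```

```text
t 21.48 phi 162.1 r 0.1707 psi -26.9 z 0.386 F [ 0.4  0.7 -1. ] Ft -0.9 tau/.07 -2.2 tool F [ 0.1 -0.9  1. ]
side 41 [ 0.5339924  -0.15441881  0.2719551 ] -108.51334921039059
rim 0.22092976935790146 662
scene 37 [ 0.53490524 -0.15722907  0.27217928] -107.12682626592037
rim 0.2213685637103736 499
```

View pics/side10.png

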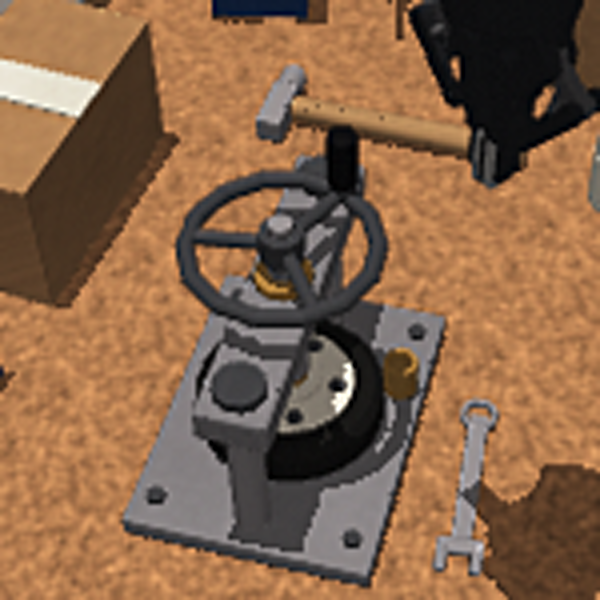

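View pics/scene10f.png

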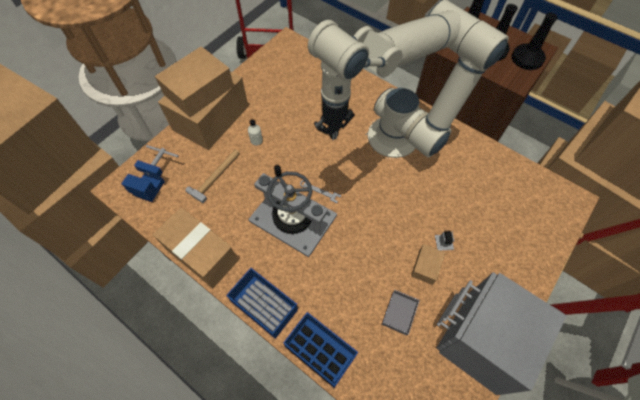

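The side view shows the knob at (343,160) and the spare sleeve and spanner in place. The scene view shows the arm clear of everything and the bystanders where they began. Handing in.

```bash
python3 -c "
from bench import env
print(env.sign_off())"
```

```text
the job is handed in; nothing more can be done
None
```

The sleeve is pressed home and the ram is backed off. I handed the job in at 21.6 s with the arm clear of everything.

- **Pressing:** I cranked the handwheel about 1.7 turns clockwise by pushing the knob with shut fingers. The push was about 1 N while the wheel ran free and 5–6 N while the sleeve slid in. At the shoulder it rose to 16–17 N, and I held it there for about 1 s.
- **Stick-slip:** about 40° after the sleeve began to move, the finger corner caught on the knob. This gave a mostly sideways force of about 23 N, well below the limits. It freed itself, and I turned the tool with the wheel from then on.
- **Backing off:** when I let go, the wheel sprang back about 18° from the loaded peak on its own. I then pushed it anticlockwise until the knob stood at about 252°. That is about 100° back from the loaded peak, about 87° from where the force began to rise, and about 82° from where it rested.
- **Disagreement:** the rim rose 5.9 mm from the loaded peak, which makes it about 106°, against the 100° from the knob position. The task does not say which reference the quarter turn is counted from.
- **Last checks:** in the final pictures the spare sleeve and spanner had not moved, and the other bystanders looked as they had at the start. I could not see the ram-to-sleeve gap directly. From the back-off it should be about 4–5 mm.

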